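# Turn the hot vial block wells-up with the lifter

## Task

The blue vial block has been drying wells-down on the hotplate and is too hot to handle. Take the red-handled lifter from its rest, slide its blade under the ledge on the block's outer side and tip the block over on its far edge, not lifting it clear, so that it lies flat with its wells up, wholly on the hotplate's square top, then lay the lifter back in its rest, blade on the tray and handle in the fork. Touch the block and the hotplate only with the lifter, and leave everything else where it is.

Things in the scene. Friction and masses are not known exactly. Their poses are not given: they have to be found in the camera images.
- hotplate: white hotplate fixed to the bench, bare aluminium top 220 x 220 mm, level, 100 mm above the bench. Origin on the bench under the top's centre; x points away from the control console (two knobs; x -220 to -95 mm, under 90 mm high), y across, z up. Housing below the top: 130 mm to either side in y and to +117 mm in x. Hot: keep the gripper off it.
- hotplate_top (a point): centre of the hotplate's square top, on its surface; axes as the hotplate's. The block starts on the -y half; the +y half is empty and takes the block when it is tipped over about its own +y ledge, which moves its centre on by 85 to 100 mm. Nothing stops it but friction (about 0.5 to 0.7).
- block: blue vial block, about 0.2 kg, hot: body 110 (x) x 60 (y) x 18 mm (z), plus a 12 mm wide, 6 mm thick ledge at mid height along each long side (84 mm overall in y); ledge underside 6 mm above the surface it lies on, either way up. Origin at its centre. z leaves the plain face without wells; 12 black wells are on the -z face. Starts z up (wells down), axes within 0.12 rad of the hotplate's.
- lifter: cranked lifter, 200 mm long, 0.15 kg: level red handle 110 x 20 (wide) x 18 mm (thick); a steel strap slants down from its front end to a flat steel blade 60 x 60 x 2 mm, parallel to the handle. Origin at the handle's centre (63 mm above the bench in the rest), x along the handle towards the blade, y across, z up. Centre of mass about 50 mm ahead of the origin. Grip across the handle's middle.
- blade_tip (a point): middle of the blade's front edge, on its underside, at (145, 0, -60) mm in the lifter's frame; the blade reaches back to x = 85 mm
- rest: steel tray 235 x 94 x 3 mm, 10 mm rims, with a forked post, fixed to the bench. Origin on the bench under the resting handle's centre; x along the resting lifter towards its blade; tray from x -62 to 172 mm. The fork (10 mm thick, at x = -42 mm) carries the handle's underside at 54 mm; its flared prongs reach 76 mm, 24 mm apart at the bottom, 45 at the top. The blade lies on the tray's floor.
- rest_handle (a point): where the handle's centre (lifter origin) is when the lifter lies in its rest, 63 mm above the bench
- rest_tip (a point): where the blade tip point is when the lifter lies in its rest, on the tray's floor
- grey_bottle: bystander: square grey reagent bottle with blue cap, 82 x 82 x 186 mm, origin under its centre
- amber_bottle: bystander: amber glass bottle, 72 mm diameter, 160 mm high, origin under its centre
- flask: bystander: conical glass flask, 84 mm diameter, 118 mm high, origin under its centre
- vial_rack: bystander: white rack with eight capped vials, 66 x 120 x 55 mm, origin under its centre
- stopper: bystander: red stopper, 38 mm diameter, 32 mm high, origin under its centre
- beaker: bystander: small glass beaker, 56 mm diameter, 75 mm high, origin under its centre
- tongs: bystander: steel crucible tongs lying flat, 200 x 70 x 12 mm, origin on the bench under the pivot, x along the tongs
- wash_bottle: bystander: white wash bottle with red cap and bent spout, 70 mm diameter, 208 mm high, origin under its centre
Mind the look-alikes: they are no part of the job. Of the things that look like the block, the smaller one is meant.

How it is judged:
On the way, in this order (a step that is already met when the one before it is completed fails the run):
1. the lifter is taken up off its rest (z of lifter in the frame of rest_handle above 0.03 m), for 0.2 s.
2. the block is raised by one edge (tilted by more than 30 degrees) on the lifter (angle between block's own z axis and vertical between 0.52 and 2.6 rad and contact force between lifter and block above 0.1 N), for 0.1 s.
3. the block lies at rest wells-up, wholly on the hotplate's top (angle between block's own z axis and vertical above 3.04 rad and z of block in the frame of hotplate_top between 0.006 and 0.012 m and x of block in the frame of hotplate_top between -0.06 and 0.06 m and y of block in the frame of hotplate_top between -0.075 and 0.075 m and linear speed of block below 0.02 m/s), for 0.3 s.
At the end, for the whole second after the job is handed in: Block at rest wells up, flat (6 degrees) on the hotplate's top, centre within 60 mm (hotplate x) and 75 mm (y) of the top's centre; lifter released, still and level (6 degrees) in its rest, handle centre within 15 mm and blade tip within 22 mm of their resting points (all of step 3 and distance between lifter and rest_handle below 0.015 m and distance between blade_tip and rest_tip below 0.022 m and angle between lifter's own z axis and vertical below 0.1 rad and linear speed of lifter below 0.02 m/s); the robot touches nothing.
It fails at once if the gripper or arm touches the hot block (contact force between any of the fingers, the arm and block above 1 N).
It fails at once if the gripper or arm touches the hotplate (contact force between any of the fingers, the arm and hotplate above 1 N).
It fails at once if the block is lifted clear (its centre more than 75 mm above the hotplate's top) (z of block in the frame of hotplate_top above 0.075 m).
It fails at once if the block falls off the hotplate's top (z of block in the frame of hotplate_top below -0.02 m).
It fails at once if a bystander is moved by more than 30 mm or tipped over (distance of any of grey_bottle, amber_bottle, flask, vial_rack, stopper, beaker, tongs, wash_bottle from where it was at the start of the episode above 0.03 m or angle between any of grey_bottle, amber_bottle, flask, vial_rack, stopper, beaker, tongs, wash_bottle's own z axis and vertical above 0.5 rad).
It also fails if it takes over 59 s, if anything falls off the work surface, if the arm or the gripper's body presses on something with over 40 N, if the wrist force passes 120 N, or if a joint passes its speed limit or range.

## Robot

A 6-joint arm with a two-finger parallel gripper is mounted at the origin on the work surface. World frame = base frame: x ahead of the robot, y to its left, z up, the work surface at z = 0. Lengths are in m, angles in rad, forces in N, time in s.
With the tool pointing down it reaches from about 0.275 to 0.725 m from the base axis. Payload 15.9 kg.
Tool frame: the origin (TCP) lies on the centre line of the jaws, within the pads' length; the fingertips stand 22 mm ahead of it and the grasp point (between the pads) lies 3 mm ahead of it; z points along the fingers, y is the line along which they close (so a half turn about z gives the same grasp; the last joint's range is limited). The gripper opens to 85 mm and grips with 20 to 120 N. Pads are 22 mm wide; open, the fingers measure 114 mm over their backs; the gripper's body (76 mm by 85 mm) begins 54 mm behind the grasp point. The pads swing forward as they close: fully open they stand 13 mm farther back than shut.
Start: joints at [0, 0.213, -0.034, 1.323, 0, 1.571], TCP at [0.5, -0, 0.228] pointing down, gripper open.
Joint ranges: [-2.98, 2.98], [-0.74, 1.72], [-1.14, 1.35], [-2.1, 2.04], [-1.57, 1.44], [-3.14, 3.14]. Speed limits (rad/s): [1.89, 1.89, 2.39, 2.57, 3.14, 3.14].

## Interface

Orientations are given as a unit quaternion [w, x, y, z].
In Python, from workcell import env gives the robot as it stands. The module is installed in compiled form; this text tells all that it offers.
- The arm moves only by the shell command python3 -m crank 'ROWS' [FORCE]. ROWS is JSON, a list of rows, each an object of numbers: "ax", "ay", "az": the turn, a rotation vector about the world's x, y, z in degrees; "dx", "dy", "dz": the shift along the world's x, y, z in m; "hand": the closure in counts, from 0 (fully open) to 255 (shut). In form: [{"ax": .., "ay": .., "az": .., "dx": .., "dy": .., "dz": .., "hand": ..}, ...]. A call has 1 to 10 rows; each row is the pose to reach, as a shift and turn from the pose commanded when the call began; what a row does not reach only later rows make up. A row lasts 1/10 s, in which the tool goes at most 50 mm and 8.59 degrees, less where a joint would pass 70% of its speed; a pose out of reach is approached as far as the arm can. A call with a gripper value outside its range is refused whole. The fingers move at their own pace and stop on an object; FORCE is the grip in N (left out, the last holds). Time passes only in rows, so rows that repeat a pose let the fingers close. It gives the time, the measured TCP pose, the force, the opening and the grip force at its end, in the units of the state.
- env.observe(): the state, without advancing time (a new reading comes with each control period).
- env.snapshot(name): name is "scene" or "side" or "wrist"; returns (picture, depth): 400x640x3 uint8, red, green, blue; 400x640 float32, m along the optical axis (not along the pixel's ray), 0 where there is no reading.
- env.calibration(name): a dict with "fovy" (degrees; the focal length in pixels is half the picture's height over the tangent of half this angle, whatever the lens; pixels are square), "cx", "cy" (the principal point, pixels), "extrinsics" (4x4, takes a point from camera to world coordinates). Camera axes: x right, y up, looking along -z (the intrinsics and any distortion apply to the point x, -y, -z); pixel columns grow to the right and rows downward; lengths in m; the calibration is good to about 2 mm. A picture is of the moment at which its call begins: read the wrist's pose just before it. calibration takes no time and is no camera call; for the wrist camera it gives the pose at the moment of the call.
- env.close_job(): hands the job in; it is judged then, once.
The state is a dict: "time": time; "joints": joint angles; "qvel": joint speeds; "effort": joint torques, N m; "tool_pos": TCP position; "tcp_rot": TCP orientation; "wrist_force": force on the tool from outside, world axes, zero at the start; "wrist_torque": the same for the moment, N m; "opening": finger opening in m; "finger_force": force on a finger pad.
Only numpy, scipy, OpenCV 4.12 (cv2) and the standard library are available. Lean on these libraries where they do the work, as an engineer would, in place of code of your own. Each camera call takes 0.05 s, during which the arm holds its last target. There are 200 camera calls.

## Working session

There is one attempt and no reset: what is moved stays moved. The work goes in short steps, Python scripts to look and compute and a shell command to move; the robot and the scene stay as the last step left them, time stands still between calls to the robot, and variables do not carry over. Pictures are saved under pics/ and viewed, at most 10 in all, crops included, and the job is handed in when it is done.

```bash
mkdir -p pics
cat > h.py <<'E'
import numpy as np, cv2
from workcell import env
def snap(n):
    c=env.calibration(n); p,d=env.snapshot(n); np.savez(f'{n}.npz',p=p,d=d,E=c['extrinsics'],k=[c['fovy'],c['cx'],c['cy']]); return p,d,c
def cloud(n):
    z=np.load(f'{n}.npz'); d=z['d']; f=200/np.tan(np.radians(z['k'][0])/2)
    v,u=np.mgrid[:400,:640]; P=np.stack([(u-z['k'][1])/f*d,-(v-z['k'][2])/f*d,-d],-1)
    W=P@z['E'][:3,:3].T+z['E'][:3,3]; W[d==0]=np.nan; return z['p'],W
E
python3 - <<'E'
from h import *
for n in('scene','side'):
    p,d,c=snap(n); print({k:c[k] for k in c}); cv2.imwrite(f'pics/{n}0.png',cv2.resize(p[...,::-1],(800,500)))
print(env.observe())
E
```

```text
{'fovy': 56.056699228491325, 'cx': 320.41096075457415, 'cy': 200.86773845556127, 'extrinsics': array([[-0.84429268, -0.29262613,  0.44893186,  0.99964678],
       [ 0.53587734, -0.46464654,  0.70493906,  0.80629963],
       [ 0.00231105,  0.8357473 ,  0.54910938,  0.67317436],
       [ 0.        ,  0.        ,  0.        ,  1.        ]])}
{'fovy': 54.18199827646565, 'cx': 318.8915434530989, 'cy': 205.68421596804785, 'extrinsics': array([[ 0.90871332,  0.19113109, -0.37109165,  0.10677235],
       [-0.41693367,  0.45853756, -0.78479909, -0.8109911 ],
       [ 0.02015995,  0.86787799,  0.49636818,  0.65782783],
       [ 0.        ,  0.        ,  0.        ,  1.        ]])}
{'time': 0.1, 'joints': array([ 9.87027599e-06,  2.13316737e-01, -3.49749995e-02,  1.32347785e+00,
        5.78125694e-06,  1.57080207e+00]), 'qvel': array([-0.00088553, -0.00014703,  0.00225979, -0.00122872,  0.00023046,
       -0.00059021]), 'effort': array([ 1.52238292e-03, -6.87242889e+01,  4.87808239e+01,  1.21537212e-02,
        1.43833854e-04,  5.94535322e-06]), 'tool_pos': array([4.99707243e-01, 6.77357874e-06, 2.27969220e-01]), 'tcp_rot': array([-3.46141178e-04,  7.07105238e-01,  7.07108157e-01, -3.42058583e-04]), 'wrist_force': array([ 1.00096228, -0.2012815 ,  0.42050432]), 'wrist_torque': array([ 0.02195409, -0.00043369,  0.02616417]), 'finger_force': 0.0, 'opening': 0.0853919136269429}
```

View pics/scene0.png

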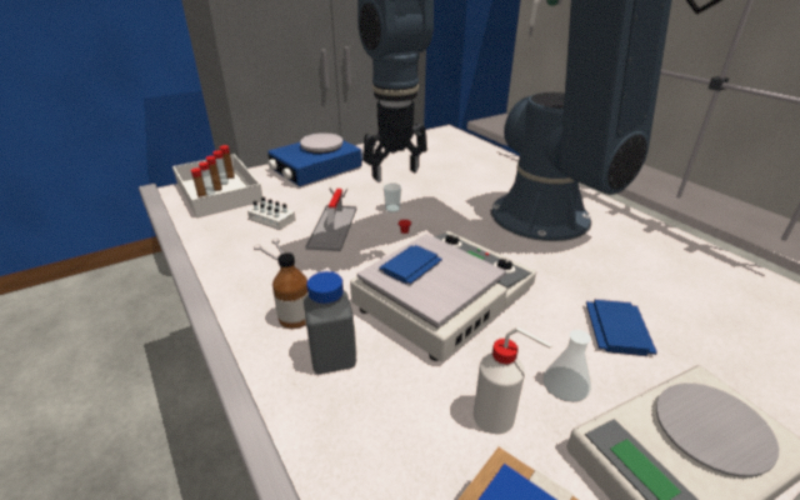

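View pics/side0.png

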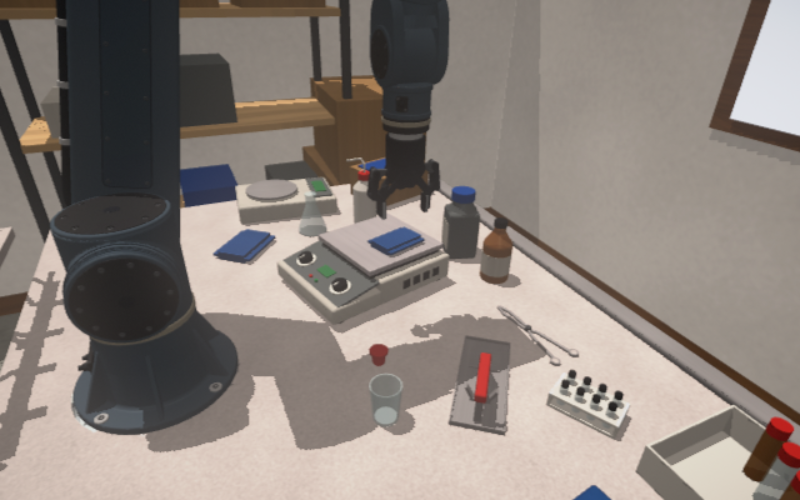

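Scene picture: the candidates are the blue block on the hotplate at (410,262), a blue pad on the bench at (620,327), and a blue/orange thing at (515,490). The lifter is red, at (337,200) on its tray. The wash-bottle cap and the stopper (404,226) are also red. I choose the block on the hotplate, since it is the smaller one, and the lifter on the tray. Next I fit them and check in a close crop.

```bash
cat > m.py <<'E'
from h import *
def rect(X,name):
    X=X[np.isfinite(X).all(1)]
    (c,s,a)=cv2.minAreaRect(X[:,:2].astype(np.float32)*1000); print(name,len(X),np.round(c),np.round(s),round(a,1),'z',np.round(np.percentile(X[:,2],[5,50,95])*1000,1))
for n in('scene','side'):
    p,W=cloud(n); p=p.astype(int); r,g,b=p[...,0],p[...,1],p[...,2]
    z=W[...,2]; near=(W[...,0]>.2)&(W[...,0]<.9)&(abs(W[...,1])<.5)
    def big(m):
        k,l,st,ct=cv2.connectedComponentsWithStats(m.astype(np.uint8)); i=1+np.argmax(st[1:,4]); return l==i
    bl=near&(b>r*1.6)&(b>70)&(z>.105)&(z<.135); bl=big(bl); rect(W[bl],n+' block')
    rect(W[bl&(z>.1155)],n+' block topface')
    t=near&(z>.095)&(z<.105)&~((b>r*1.6));t=big(t);rect(W[t],n+' top')
    rd=near&(r>g*1.8)&(r>90)&(z>.045)&(z<.09)
    k,l,st,ct=cv2.connectedComponentsWithStats(rd.astype(np.uint8))
    for i in range(1,k):
        if st[i,4]>30: rect(W[l==i],f'{n} red {np.round(ct[i])}')
    if n=='side':
        a=p[255:360,340:540].astype(np.uint8)[...,::-1]; c=p[160:265,215:375].astype(np.uint8)[...,::-1]
        cv2.imwrite('pics/crop1.png',np.vstack([cv2.resize(a,(560,294),interpolation=2),cv2.resize(c,(560,300),interpolation=2)]))
E
python3 m.py
```

```text
scene block 762 [548. 137.] [108.  81.] 18.5 z [112.9 119.6 121.6]
scene block topface 584 [548. 139.] [109.  74.] 20.3 z [117.1 120.  121.8]
scene top 3602 [519. 171.] [225. 223.] 13.8 z [ 99.4 102.  103.7]
scene red [268. 159.] 88 [ 516. -298.] [104.  18.] 52.6 z [65.8 74.4 76.7]
side block 324 [542. 133.] [109.  59.] 17.8 z [116.6 118.1 119.8]
side block topface 322 [542. 133.] [109.  59.] 18.2 z [116.6 118.1 119.8]
side top 1950 [517. 172.] [224. 226.] 14.4 z [ 97.8 100.1 102. ]
side red [386. 302.] 351 [ 511. -304.] [113.  19.] 52.0 z [63.9 71.8 73.7]
```

View pics/crop1.png

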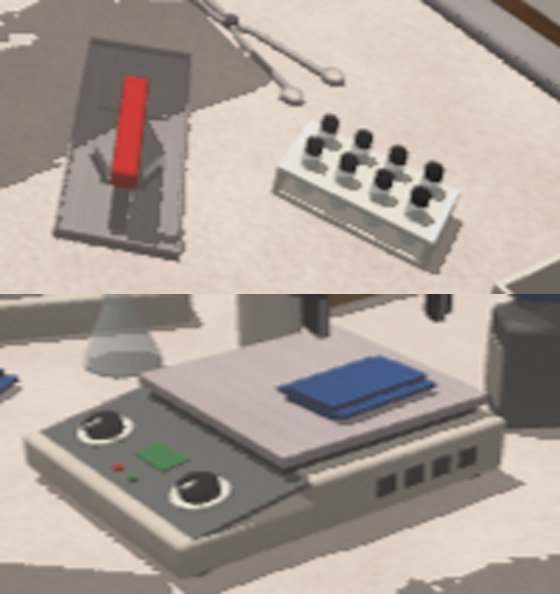

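The crop shows the lifter handle on its tray and the block on the hotplate's -y half, the smaller blue thing. Which end carries the blade I take from the depth.

```bash
cat > m2.py <<'E'
from h import *
for n in('scene','side'):
    p,W=cloud(n); q=p.astype(int); r,g,b=q[...,0],q[...,1],q[...,2]; z=W[...,2]
    rd=(r>g*1.8)&(r>90)&(z>.055)&(z<.09)&(np.hypot(W[...,0]-.513,W[...,1]+.3)<.09)
    X=W[rd][:,:2]; c=X.mean(0); a=np.linalg.svd(X-c)[2][0]; a=a*np.sign(a[1]); print(n,c,'dir',a,np.degrees(np.arctan2(a[1],a[0])))
    N=np.array([-a[1],a[0]]); D=W[...,:2]-c; s=D@a; t=D@N
    ok=np.isfinite(z)&(abs(t)<.07)&(abs(s)<.25)
    print('red s',np.percentile(s[rd],[1,99]),'t',np.percentile(t[rd],[1,99]))
    for s0 in np.arange(-.2,.2,.02):
        m=ok&(s>=s0)&(s<s0+.02)
        grey=m&(r<150)&(z<.05)&(z>-.02)
        print('%.2f'%s0,m.sum(),'grey n',grey.sum(),'t',np.round(np.percentile(t[grey],[5,95]),3) if grey.sum()>5 else '', 'zmax',np.round(np.percentile(z[m&(abs(t)<.03)],[10,50,97]),3) if (m&(abs(t)<.03)).sum()>0 else '')
E
python3 m2.py
```

```text
scene [ 0.51918645 -0.29093355] dir [0.62503618 0.78059578] 51.31515712193205
red s [-0.05590657  0.04400008] t [-0.01038573  0.00721737]
-0.20 55 grey n 0 t  zmax [0.002 0.004 0.005]
-0.18 58 grey n 0 t  zmax [0.001 0.003 0.006]
-0.16 53 grey n 0 t  zmax [0.002 0.004 0.006]
-0.14 60 grey n 0 t  zmax [0.001 0.003 0.006]
-0.12 61 grey n 0 t  zmax [0.001 0.003 0.005]
-0.10 34 grey n 0 t  zmax [0.004 0.004 0.004]
-0.08 94 grey n 29 t [-0.049  0.036] zmax [0.005 0.008 0.076]
-0.06 154 grey n 51 t [-0.048  0.023] zmax [0.006 0.032 0.077]
-0.04 97 grey n 3 t  zmax [0.006 0.007 0.076]
-0.02 106 grey n 4 t  zmax [0.004 0.007 0.076]
-0.00 118 grey n 24 t [-0.035  0.067] zmax [0.005 0.007 0.077]
0.02 123 grey n 47 t [-0.029  0.067] zmax [0.004 0.008 0.076]
0.04 171 grey n 97 t [-0.021  0.065] zmax [0.005 0.043 0.072]
0.06 149 grey n 117 t [-0.017  0.063] zmax [0.005 0.009 0.034]
0.08 121 grey n 103 t [-0.043  0.065] zmax [0.006 0.008 0.01 ]
0.10 131 grey n 125 t [-0.054  0.062] zmax [0.006 0.007 0.01 ]
0.12 138 grey n 138 t [-0.062  0.06 ] zmax [0.005 0.007 0.009]
0.14 150 grey n 150 t [-0.061
[... 767 characters left out ...]
 0.076]
-0.02 459 grey n 96 t [-0.047  0.043] zmax [0.002 0.004 0.073]
-0.00 385 grey n 85 t [-0.045  0.067] zmax [0.002 0.005 0.074]
0.02 328 grey n 101 t [-0.032  0.067] zmax [0.003 0.071 0.074]
0.04 343 grey n 144 t [-0.026  0.067] zmax [0.002 0.004 0.073]
0.06 293 grey n 171 t [-0.025  0.066] zmax [0.002 0.004 0.072]
0.08 292 grey n 178 t [-0.025  0.067] zmax [0.002 0.004 0.006]
0.10 265 grey n 219 t [-0.044  0.065] zmax [0.004 0.005 0.007]
0.12 249 grey n 242 t [-0.063  0.063] zmax [0.004 0.006 0.008]
0.14 268 grey n 268 t [-0.065  0.063] zmax [0.003 0.005 0.008]
0.16 285 grey n 285 t [-0.062  0.061] zmax [0.002 0.003 0.01 ]
0.18 209 grey n 209 t [-0.065  0.064] zmax [0.    0.005 0.01 ]
```

Run:
```python
from h import *
for n,pts in {'side':dict(beaker=(309,305),stopper=(303,281),rack=(470,318),amber=(397,205),ambercap=(401,179),grey=(368,185),greycap=(370,155),tongs=(420,262),tongsend=(460,283),tongend2=(402,248)),'scene':dict(beaker=(314,157),amber=(232,240),greycap=(260,230),grey=(265,265),wash=(398,315),flask=(456,300))}.items():
    p,W=cloud(n)
    for k,(u,v) in pts.items(): print(n,k,np.round(W[v-1:v+2,u-1:u+2].reshape(-1,3)[4]*1000))
# refine hotplate & block (median corners)
```

```text
side beaker [ 357. -245.   60.]
side stopper [ 387. -138.   31.]
side rack [ 673. -394.   32.]
side amber [761.  20.  77.]
side ambercap [772.  32. 157.]
side grey [739. 156.  86.]
side greycap [746. 169. 185.]
side tongs [ 718. -165.    7.]
side tongsend [ 760. -274.    5.]
side tongend2 [717. -85.   0.]
scene beaker [ 358. -245.   55.]
scene amber [795.  78.  81.]
scene greycap [770. 209. 188.]
scene grey [775. 229. 106.]
scene wash [618. 483. 100.]
scene flask [451. 491.  50.]
```

```bash
python3 -m crank '[{"az":-8,"dx":0.005,"dy":-0.05},{"az":-16,"dx":0.008,"dy":-0.1},{"az":-24,"dx":0.01,"dy":-0.15},{"az":-32,"dx":0.012,"dy":-0.2},{"az":-38,"dx":0.013,"dy":-0.25,"dz":-0.02},{"az":-38,"dx":0.013,"dy":-0.3,"dz":-0.05},{"az":-38,"dx":0.013,"dy":-0.3,"dz":-0.05},{"az":-38,"dx":0.013,"dy":-0.3,"dz":-0.05}]' 100
python3 - <<'E'
from h import *
p,d,c=snap('wrist'); cv2.imwrite('pics/w1.png',p[...,::-1]); print(env.observe()['tool_pos'])
_,W=cloud('wrist'); q=p.astype(int); r,g=q[...,0],q[...,1]; z=W[...,2]
rd=(r>g*1.8)&(r>90)&(z>.064)&(z<.09)
X=W[rd]; c=X.mean(0); print(len(X),c,cv2.minAreaRect((X[:,:2]*1000).astype(np.float32)),np.percentile(X[:,2],[5,50,95]))
E
```

```text
[ 4.99747346e-01 -1.13227423e-05  2.28054135e-01]invalid input
<stdin>:5: RuntimeWarning: Mean of empty slice.
  ret = um.true_divide(
Traceback (most recent call last):
IndexError: index -1 is out of bounds for axis 0 with size 0
```

```bash
python3 -m crank '[{"ax":0,"ay":0,"az":-8,"dx":0.005,"dy":-0.05,"dz":0,"hand":0},{"ax":0,"ay":0,"az":-16,"dx":0.008,"dy":-0.1,"dz":0,"hand":0},{"ax":0,"ay":0,"az":-24,"dx":0.01,"dy":-0.15,"dz":0,"hand":0},{"ax":0,"ay":0,"az":-32,"dx":0.012,"dy":-0.2,"dz":0,"hand":0},{"ax":0,"ay":0,"az":-38,"dx":0.013,"dy":-0.25,"dz":-0.02,"hand":0},{"ax":0,"ay":0,"az":-38,"dx":0.013,"dy":-0.3,"dz":-0.05,"hand":0},{"ax":0,"ay":0,"az":-38,"dx":0.013,"dy":-0.3,"dz":-0.05,"hand":0},{"ax":0,"ay":0,"az":-38,"dx":0.013,"dy":-0.3,"dz":-0.05,"hand":0}]' 100
python3 - <<'E'
from h import *
p,d,c=snap('wrist'); cv2.imwrite('pics/w1.png',p[...,::-1]); o=env.observe(); print(o['tool_pos'],o['tcp_rot'],o['time'])
_,W=cloud('wrist'); q=p.astype(int); r,g=q[...,0],q[...,1]; z=W[...,2]
rd=(r>g*1.8)&(r>90)&(z>.064)&(z<.09)
X=W[rd]; print(len(X))
if len(X): print(X.mean(0),cv2.minAreaRect((X[:,:2]*1000).astype(np.float32)),np.percentile(X[:,2],[5,50,95]))
E
```

```text
time: 0.95
tool_pos: [0.512, -0.301, 0.1768]
tcp_rot: [-0.001, 0.899, 0.437, -0.001]
wrist_force: [-0.7, 0.3, 0.9]
opening: 0.0853
finger_force: 0.0
[ 0.51258635 -0.29985989  0.17796429] [-6.69357642e-04  8.98983751e-01  4.37981382e-01 -2.76252928e-04] 1.0
2235
[ 0.51730438 -0.29876328  0.07216996] ((514.7229614257812, -302.18792724609375), (108.71092987060547, 19.389982223510742), 51.8228759765625) [0.07025934 0.0722997  0.07354986]
```

View pics/w1.png

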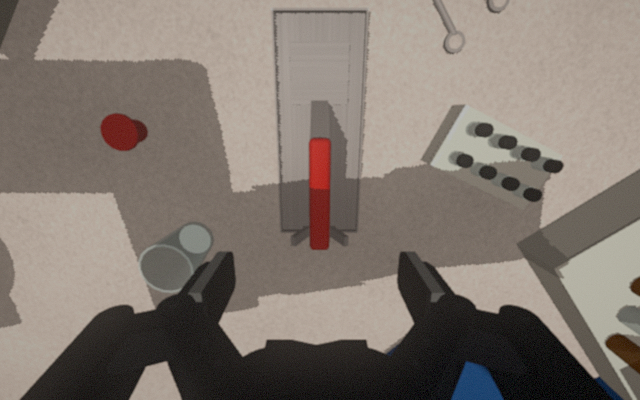

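The wrist view shows the handle at (320,195), aligned with the jaws, with the blade end up the picture. The fork is at (320,237) and the beaker at (180,250) is clear. Next I descend and grip.

```bash
python3 -m crank '[{"ax":0,"ay":0,"az":0,"dx":0.002,"dy":-0.002,"dz":-0.04,"hand":0},{"ax":0,"ay":0,"az":0,"dx":0.002,"dy":-0.002,"dz":-0.08,"hand":0},{"ax":0,"ay":0,"az":0,"dx":0.002,"dy":-0.002,"dz":-0.112,"hand":60},{"ax":0,"ay":0,"az":0,"dx":0.002,"dy":-0.002,"dz":-0.112,"hand":255},{"ax":0,"ay":0,"az":0,"dx":0.002,"dy":-0.002,"dz":-0.112,"hand":255},{"ax":0,"ay":0,"az":0,"dx":0.002,"dy":-0.002,"dz":-0.112,"hand":255},{"ax":0,"ay":0,"az":0,"dx":0.002,"dy":-0.002,"dz":-0.112,"hand":255},{"ax":0,"ay":0,"az":0,"dx":0.002,"dy":-0.002,"dz":-0.112,"hand":255}]' 110
```

```text
time: 1.8
tool_pos: [0.5166, -0.3025, 0.0716]
tcp_rot: [0.002, 0.899, 0.438, 0.002]
wrist_force: [-26.0, 18.8, 71.6]
opening: 0.0012
finger_force: 58.4
```

Not gripped properly (opening is 1 mm and the push is 70 N), so I look.

Run:
```python
from h import *
p,d,c=snap('wrist'); s,_,_=snap('side')
cv2.imwrite('pics/w2.png',np.hstack([cv2.resize(p[...,::-1],(400,250)),cv2.resize(s[225:375,300:540][...,::-1],(400,250))]))
o=env.observe(); print(o['tool_pos'],o['wrist_force'],o['wrist_torque'],o['opening'])
```

```text
[ 0.51624916 -0.30217777  0.0718066 ] [-20.80255148  16.02011051  55.91532078] [ 3.22260524  4.01455983 -0.14234845] 0.0009222181120277994
```

View pics/w2.png

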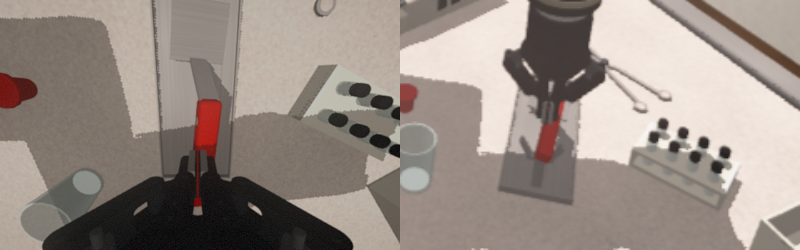

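Run:
```python
from h import *
for n in('side','wrist'):
    p,W=cloud(n); q=p.astype(int); r,g=q[...,0],q[...,1]; z=W[...,2]
    rd=(r>g*1.8)&(r>70)&(np.hypot(W[...,0]-.515,W[...,1]+.3)<.1)
    X=W[rd]*1000; print(n,len(X),np.percentile(X[:,2],[5,25,50,75,95]),cv2.minAreaRect(X[:,:2].astype(np.float32)))
    A=np.c_[X[:,:2]-[515,-302],np.ones(len(X))]; print(np.linalg.lstsq(A,X[:,2],rcond=None)[0])
    # sorted along axis
    s=(X[:,:2]-[515,-302])@[.616,.788]
    for a in range(-70,90,10):
        m=(s>=a)&(s<a+10)
        if m.sum()>3: print(a,m.sum(),np.round(np.median(X[m],0)))
p,_=cloud('wrist'); cv2.imwrite('pics/w3.png',cv2.resize(p[120:400,170:470][...,::-1],(750,600)))
```

```text
side 234 [62.60513603 70.95634668 72.88600105 74.20226571 75.52697921] ((522.3585205078125, -306.1910400390625), (120.18081665039062, 18.79669952392578), 45.72941970825195)
[-0.09774282  0.13730075 73.85287319]
-60 66 [ 482. -347.   69.]
-50 33 [ 490. -340.   73.]
-40 35 [ 496. -332.   73.]
-30 31 [ 504. -325.   74.]
-20 29 [ 510. -318.   74.]
-10 15 [ 521. -313.   73.]
0 5 [ 531. -308.   71.]
10 4 [ 536. -300.   73.]
20 7 [ 542. -293.   73.]
30 8 [ 551. -286.   73.]
wrist 3564 [71.0321583  73.89700785 75.06671728 76.07348412 77.35987334] ((524.5823974609375, -310.24737548828125), (108.88158416748047, 32.04926300048828), 46.938751220703125)
[-0.20303461  0.17463747 77.37348951]
-60 50 [ 484. -344.   74.]
-50 109 [ 488. -339.   74.]
-40 26 [ 495. -330.   75.]
-30 28 [ 501. -323.   75.]
-20 33 [ 507. -315.   75.]
-10 60 [ 514. -308.   76.]
0 257 [ 528. -304.   74.]
10 652 [ 530. -295.   75.]
20 647 [ 537. -288.   75.]
30 643 [ 545. -281.   75.]
40 735 [ 551. -273.   76.]
50 324 [ 556. -268.   75.]
```

View pics/w3.png

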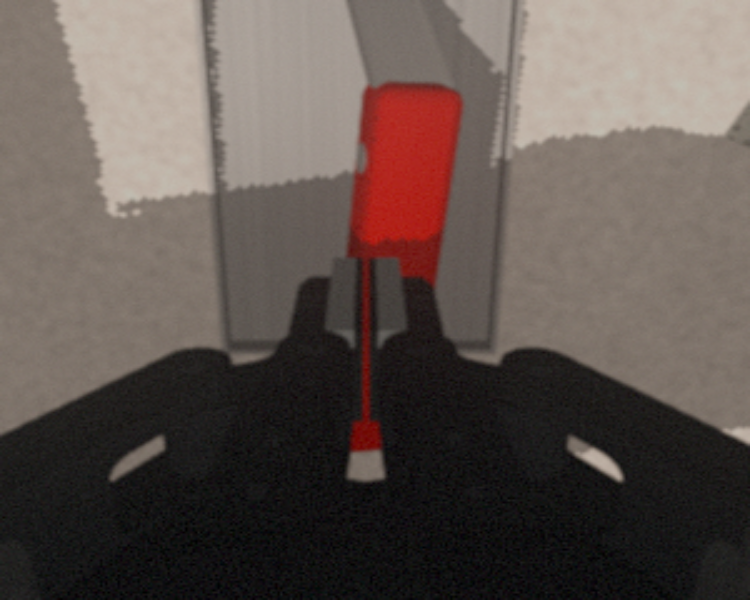

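The picture shows the pads shut on top of the handle, at (367,290), and the handle nudged aside. I back off upward, open, and re-measure.

```bash
python3 -m crank '[{"ax":0,"ay":0,"az":0,"dx":0,"dy":0,"dz":0.02,"hand":255},{"ax":0,"ay":0,"az":0,"dx":0,"dy":0,"dz":0.05,"hand":255},{"ax":0,"ay":0,"az":0,"dx":0,"dy":0,"dz":0.09,"hand":100},{"ax":0,"ay":0,"az":0,"dx":0,"dy":0,"dz":0.112,"hand":0},{"ax":0,"ay":0,"az":0,"dx":0,"dy":0,"dz":0.112,"hand":0},{"ax":0,"ay":0,"az":0,"dx":0,"dy":0,"dz":0.112,"hand":0}]'
cat > red.py <<'E'
from h import *
p,d,c=snap('wrist'); o=env.observe(); print(o['tool_pos'],o['time'])
_,W=cloud('wrist'); q=p.astype(int); r,g=q[...,0],q[...,1]; z=W[...,2]
rd=(r>g*1.8)&(r>60)&(z>.05)&(z<.2)&(np.hypot(W[...,0]-.515,W[...,1]+.3)<.15)
X=W[rd]*1000; print(len(X),cv2.minAreaRect(X[:,:2].astype(np.float32)),np.percentile(X[:,2],[5,50,95]))
A=np.c_[X[:,:2]-[515,-302],np.ones(len(X))]; print('slope',np.linalg.lstsq(A,X[:,2],rcond=None)[0])
E
python3 red.py; python3 -c "
from h import *
p,_=cloud('wrist'); cv2.imwrite('pics/w4.png',p[...,::-1])"
```

```text
time: 2.5
tool_pos: [0.5155, -0.3022, 0.1797]
tcp_rot: [0.001, 0.899, 0.438, 0.001]
wrist_force: [-0.5, -0.6, -0.3]
opening: 0.0577
finger_force: 0.0
[ 0.51506332 -0.30195528  0.17866173] 2.55
2185 ((514.4583740234375, -302.40338134765625), (108.09701538085938, 18.9029541015625), 51.31833267211914) [70.55223131 72.28560758 73.47435224]
slope [-2.29152557e-02  1.88647868e-02  7.21649327e+01]
```

View pics/w4.png

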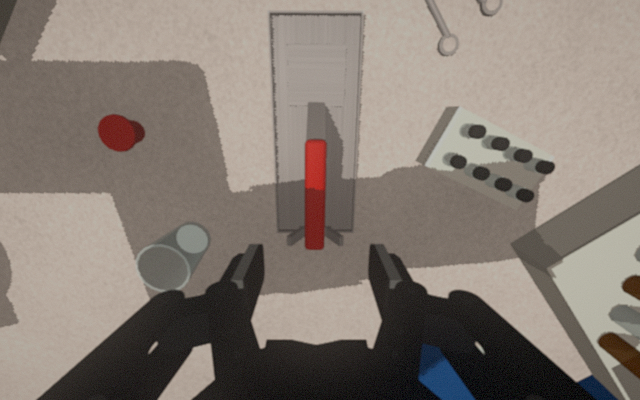

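The lifter fell back to its place: (514,-302), level, same yaw. This time I descend fully open, settle, and only then close.

```bash
python3 -m crank '[{"ax":0,"ay":0,"az":0,"dx":0,"dy":0,"dz":-0.04,"hand":0},{"ax":0,"ay":0,"az":0,"dx":0,"dy":0,"dz":-0.08,"hand":0},{"ax":0,"ay":0,"az":0,"dx":0,"dy":0,"dz":-0.112,"hand":0},{"ax":0,"ay":0,"az":0,"dx":0,"dy":0,"dz":-0.112,"hand":0},{"ax":0,"ay":0,"az":0,"dx":0,"dy":0,"dz":-0.112,"hand":0},{"ax":0,"ay":0,"az":0,"dx":0,"dy":0,"dz":-0.112,"hand":0}]' 110;  python3 -m crank '[{"ax":0,"ay":0,"az":0,"dx":0,"dy":0,"dz":0,"hand":120},{"ax":0,"ay":0,"az":0,"dx":0,"dy":0,"dz":0,"hand":120},{"ax":0,"ay":0,"az":0,"dx":0,"dy":0,"dz":0,"hand":120}]'
```

```text
time: 3.15
tool_pos: [0.5159, -0.3025, 0.0683]
tcp_rot: [0.001, 0.899, 0.438, 0.001]
wrist_force: [-0.6, 0.7, -0.8]
opening: 0.0855
finger_force: 0.0
time: 3.45
tool_pos: [0.5153, -0.3022, 0.0671]
tcp_rot: [0.0, 0.899, 0.438, 0.0]
wrist_force: [0.1, -0.4, -0.7]
opening: 0.0457
finger_force: 0.0
```

```bash
python3 -m crank '[{"ax":0,"ay":0,"az":0,"dx":0,"dy":0,"dz":-0.002,"hand":255},{"ax":0,"ay":0,"az":0,"dx":0,"dy":0,"dz":-0.002,"hand":255},{"ax":0,"ay":0,"az":0,"dx":0,"dy":0,"dz":-0.002,"hand":255},{"ax":0,"ay":0,"az":0,"dx":0,"dy":0,"dz":-0.002,"hand":255}]' 110
```

```text
time: 3.85
tool_pos: [0.5151, -0.3021, 0.0647]
tcp_rot: [0.0, 0.899, 0.438, 0.0]
wrist_force: [-1.2, 0.4, 5.8]
opening: 0.0157
finger_force: 107.9
```

```bash
python3 -m crank '[{"ax":0,"ay":0,"az":0,"dx":0,"dy":0,"dz":0.015,"hand":255},{"ax":0,"ay":0,"az":0,"dx":0,"dy":0,"dz":0.035,"hand":255},{"ax":0,"ay":0,"az":0,"dx":0,"dy":0,"dz":0.06,"hand":255},{"ax":0,"ay":0,"az":0,"dx":0,"dy":0,"dz":0.085,"hand":255},{"ax":0,"ay":0,"az":0,"dx":0,"dy":0,"dz":0.11,"hand":255},{"ax":0,"ay":0,"az":0,"dx":0,"dy":0,"dz":0.13,"hand":255},{"ax":0,"ay":0,"az":0,"dx":0,"dy":0,"dz":0.13,"hand":255},{"ax":0,"ay":0,"az":0,"dx":0,"dy":0,"dz":0.13,"hand":255}]'; python3 red.py
python3 - <<'E'
from h import *
p,_=cloud('wrist'); cv2.imwrite('pics/w5.png',p[...,::-1])
E
```

```text
time: 4.65
tool_pos: [0.515, -0.302, 0.1938]
tcp_rot: [-0.0, 0.899, 0.438, -0.0]
wrist_force: [-1.0, -0.3, -1.6]
opening: 0.0156
finger_force: 108.0
[ 0.51462178 -0.30178524  0.19322044] 4.7
578 ((518.4746704101562, -302.639404296875), (105.64618682861328, 28.025915145874023), 54.55965805053711) [197.02591782 199.29872214 199.95689408]
slope [-1.69615155e-01  4.10008980e-01  1.90636991e+02]
```

View pics/w5.png

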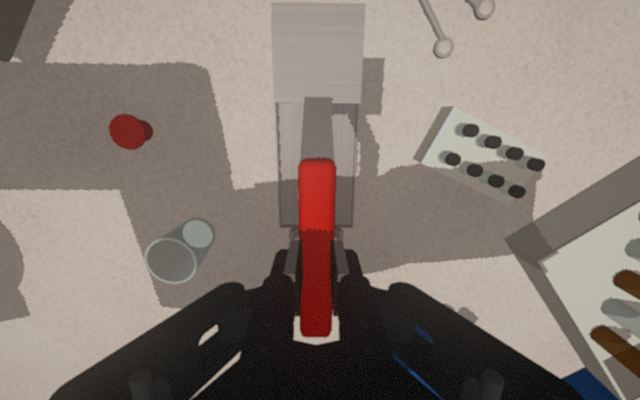

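Grip is good: the lifter is level in the jaws, blade at (318,55). I carry it to a staging pose on the block's outer side and measure blade against block from the wrist.

```bash
python3 -m crank '[{"ax":0,"ay":0,"az":8,"dx":0.015,"dy":0.03,"dz":0.01,"hand":255},{"ax":0,"ay":0,"az":16,"dx":0.03,"dy":0.06,"dz":0.01,"hand":255},{"ax":0,"ay":0,"az":24,"dx":0.045,"dy":0.09,"dz":0.01,"hand":255},{"ax":0,"ay":0,"az":32,"dx":0.06,"dy":0.12,"dz":0.01,"hand":255},{"ax":0,"ay":0,"az":40,"dx":0.075,"dy":0.15,"dz":0.01,"hand":255},{"ax":0,"ay":0,"az":48,"dx":0.09,"dy":0.18,"dz":0.01,"hand":255},{"ax":0,"ay":0,"az":56,"dx":0.1,"dy":0.21,"dz":0.01,"hand":255},{"ax":0,"ay":0,"az":56,"dx":0.1,"dy":0.21,"dz":0.01,"hand":255},{"ax":0,"ay":0,"az":56,"dx":0.1,"dy":0.21,"dz":0.01,"hand":255},{"ax":0,"ay":0,"az":56,"dx":0.1,"dy":0.21,"dz":0.01,"hand":255}]'
cat > w.py <<'E'
from h import *
from scipy.spatial.transform import Rotation as R
o=env.observe(); p,d,c=snap('wrist'); print(o['tool_pos'],o['time'],o['wrist_force'])
q=o['tcp_rot']; T=R.from_quat([q[1],q[2],q[3],q[0]]).as_matrix()
lx=T[:,0]; lx=lx if lx[1]>0 else -lx; print('tool x dir',np.degrees(np.arctan2(lx[1],lx[0])))
_,W=cloud('wrist'); q=p.astype(int); r,g,b=q[...,0],q[...,1],q[...,2]; z=W[...,2]
bl=(b>r*1.6)&(b>60)&(z>.105)&(z<.135)&(W[...,1]>.0)
k,l,st,ct=cv2.connectedComponentsWithStats(bl.astype(np.uint8)); 
if k>1:
    i=1+np.argmax(st[1:,4]); X=W[l==i]*1000; print('block',st[i],cv2.minAreaRect(X[:,:2].astype(np.float32)),np.percentile(X[:,2],[5,50,95]))
    X=X[X[:,2]>np.percentile(X[:,2],60)-2]; print('block face',cv2.minAreaRect(X[:,:2].astype(np.float32)))
# blade: points in box in tool frame
P=(W-o['tool_pos'])@np.c_[lx,np.cross([0,0,1],lx),[0,0,1]]
m=np.isfinite(z)&(P[...,0]>.075)&(P[...,0]<.16)&(abs(P[...,1])<.04)&(abs(P[...,2]+.061)<.012)
X=P[m]*1000; print('blade',len(X),'x',X[:,0].min(),np.percentile(X[:,0],[1,99]),X[:,0].max(),'y',np.percentile(X[:,1],[1,99]),'z',np.median(X[:,2]))
A=np.c_[X[:,:2],np.ones(len(X))]; print('plane',np.linalg.lstsq(A,X[:,2],rcond=None)[0])
E
python3 w.py; python3 -c "
from h import *
p,_=cloud('wrist'); cv2.imwrite('pics/w6.png',p[...,::-1])"
```

```text
time: 5.7
tool_pos: [0.6145, -0.0926, 0.2036]
tcp_rot: [-0.0, 0.588, 0.809, -0.0]
wrist_force: [-0.2, -0.1, -1.6]
opening: 0.0153
finger_force: 108.1
[ 0.61446748 -0.09258666  0.2036246 ] 5.7 [-0.22487453 -0.07025834 -1.62718967]
tool x dir 107.90391992444252
blade 9120 x 81.39080536787611 [ 83.62503251 142.84583933] 143.93076186346755 y [-29.88736223  28.89435074] z -60.533386153404564
plane [-2.78849603e-02  7.36938321e-04 -5.72013072e+01]
```

View pics/w6.png

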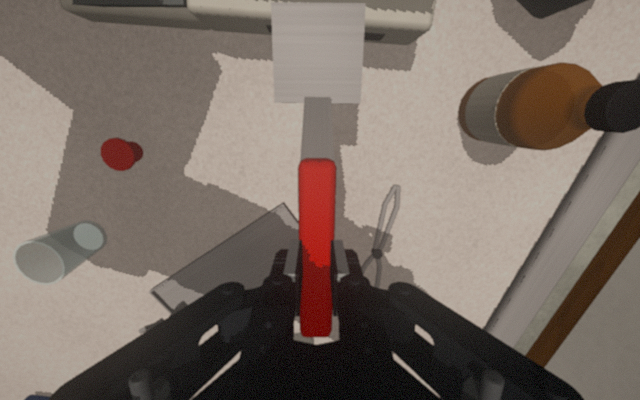

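The wrist view shows the blade at (318,50) level with the plate's edge, and the block out of view. I move in over the plate's free strip and measure blade against block with the scene and side cameras.

```bash
python3 -m crank '[{"ax":0,"ay":0,"az":0,"dx":-0.005,"dy":0.015,"dz":-0.01,"hand":255},{"ax":0,"ay":0,"az":0,"dx":-0.01,"dy":0.031,"dz":-0.02,"hand":255},{"ax":0,"ay":0,"az":0,"dx":-0.011,"dy":0.033,"dz":-0.026,"hand":255},{"ax":0,"ay":0,"az":0,"dx":-0.011,"dy":0.033,"dz":-0.026,"hand":255},{"ax":0,"ay":0,"az":0,"dx":-0.011,"dy":0.033,"dz":-0.026,"hand":255}]'
cat > b.py <<'E'
from h import *
a=np.radians(107.9); ax=np.array([np.cos(a),np.sin(a)]); lt=np.array([-ax[1],ax[0]])
o=env.observe(); tp=o['tool_pos']; print(tp)
for n in('scene','side'):
    p,d,c=snap(n); p,W=cloud(n); q=p.astype(int); r,g,b=q[...,0],q[...,1],q[...,2]; z=W[...,2]
    D=W[...,:2]-tp[:2]; s=D@ax*1000; t=D@lt*1000
    bl=(b>r*1.6)&(b>60)&(z>.1)&(z<.135)&(np.hypot(W[...,0]-.545,W[...,1]-.135)<.1)
    print(n,'block',bl.sum(),cv2.minAreaRect(np.c_[s[bl],t[bl]].astype(np.float32)))
    for lo,hi in((.1,.1145),(.1155,.135)):
        m=bl&(z>lo)&(z<hi); 
        if m.sum()>20: print(lo,m.sum(),'s',np.percentile(s[m],[2,98]),'t',np.percentile(t[m],[2,98]),'z',np.median(z[m]))
    m=(abs(t)<34)&(s>75)&(s<160)&(z>.1)&(z<.13)&~bl&(np.ptp(q,axis=-1)<40)
    for s0 in range(75,160,10):
        k=m&(s>=s0)&(s<s0+10)&(abs(t)<25)
        if k.sum()>3: print(s0,k.sum(),'z',np.round(np.median(z[k])*1000,1),'grey',np.median(g[k]))
E
python3 b.py
python3 - <<'E'
from h import *
a,_=cloud('scene'); b,_=cloud('side')
cv2.imwrite('pics/c7.png',np.vstack([cv2.resize(a[170:290,270:430][...,::-1],(400,300),interpolation=2),cv2.resize(b[160:280,230:390][...,::-1],(400,300),interpolation=2)]))
E
```

```text
time: 6.25
tool_pos: [0.6041, -0.0599, 0.1787]
tcp_rot: [0.0, 0.588, 0.809, -0.0]
wrist_force: [-0.0, -0.7, -0.7]
opening: 0.0152
finger_force: 108.1
[ 0.60407943 -0.05991169  0.17867913]
scene block 807 ((204.71444702148438, -7.758144378662109), (81.34088134765625, 108.4581069946289), 0.12555542588233948)
0.1 172 s [164.51124235 244.3167632 ] t [-61.49617241  42.7433494 ] z 0.11291114160272919
0.1155 583 s [174.00957605 232.80815084] t [-59.72297486  41.89328596] z 0.11999674780194891
75 26 z 122.5 grey 137.0
85 36 z 120.3 grey 160.0
95 34 z 119.9 grey 163.0
105 35 z 119.8 grey 165.0
115 38 z 119.4 grey 166.0
125 43 z 119.4 grey 165.0
135 67 z 104.2 grey 172.0
145 16 z 102.4 grey 177.0
side block 397 ((196.96505737304688, -1.3139915466308594), (72.29374694824219, 110.21431732177734), 1.0369535684585571)
0.1 69 s [160.92329446 174.23890269] t [-52.1528575   48.56725314] z 0.1119142815926808
0.1155 326 s [173.78465309 228.98089444] t [-52.10746886  50.37050494] z 0.11820229454673081
75 18 z 121.2 grey 95.0
85 20 z 117.4 grey 160.0
95 21 z 118.5 grey 161.0
105 31 z 118.1 grey 164.0
115 27 z 118.1 grey 165.0
125 26 z 117.6 grey 163.0
135 29 z 116.9 grey 158.0
```

```bash
python3 -m crank '[{"ax":0,"ay":0,"az":0,"dx":0.004,"dy":0.001,"dz":-0.006,"hand":255},{"ax":0,"ay":0,"az":0,"dx":0.004,"dy":0.001,"dz":-0.011,"hand":255},{"ax":0,"ay":0,"az":0,"dx":0.004,"dy":0.001,"dz":-0.011,"hand":255},{"ax":0,"ay":0,"az":0,"dx":0.004,"dy":0.001,"dz":-0.011,"hand":255}]'; python3 -m crank '[{"ax":0,"ay":0,"az":0,"dx":0,"dy":0,"dz":-0.002,"hand":255},{"ax":0,"ay":0,"az":0,"dx":0,"dy":0,"dz":-0.002,"hand":255},{"ax":0,"ay":0,"az":0,"dx":0,"dy":0,"dz":-0.002,"hand":255}]';python3 -m crank '[{"ax":0,"ay":0,"az":0,"dx":0,"dy":0,"dz":-0.0015,"hand":255},{"ax":0,"ay":0,"az":0,"dx":0,"dy":0,"dz":-0.0015,"hand":255},{"ax":0,"ay":0,"az":0,"dx":0,"dy":0,"dz":-0.0015,"hand":255}]'; python3 -c "
from h import *
print(env.observe()['wrist_torque'])"
```

```text
time: 6.75
tool_pos: [0.6079, -0.058, 0.1671]
tcp_rot: [-0.0, 0.588, 0.809, -0.0]
wrist_force: [-0.3, 0.5, -1.6]
opening: 0.0149
finger_force: 108.1
time: 7.05
tool_pos: [0.608, -0.058, 0.1655]
tcp_rot: [0.0, 0.588, 0.809, 0.0]
wrist_force: [0.0, 0.6, -0.2]
opening: 0.0152
finger_force: 108.1
time: 7.35
tool_pos: [0.6079, -0.058, 0.1639]
tcp_rot: [-0.0, 0.588, 0.809, -0.0]
wrist_force: [-0.3, -0.1, -1.4]
opening: 0.0149
finger_force: 108.1
[-0.07554815 -0.04032891 -0.01385482]
```

```bash
for i in 1 2; do python3 -m crank '[{"ax":0,"ay":0,"az":0,"dx":0,"dy":0,"dz":-0.001,"hand":255},{"ax":0,"ay":0,"az":0,"dx":0,"dy":0,"dz":-0.001,"hand":255}]' | grep -E "pos|wrist"; python3 -c "
from h import *
print(env.observe()['wrist_torque'])"; done; python3 b.py
```

```text
tool_pos: [0.608, -0.058, 0.1628]
wrist_force: [0.2, 0.3, -1.9]
[-0.03104357 -0.04189369 -0.04784463]
tool_pos: [0.608, -0.058, 0.1618]
wrist_force: [1.0, 0.2, 0.1]
[-0.00590349 -0.04934641 -0.05040629]
[ 0.60801166 -0.05800209  0.16184964]
scene block 804 ((204.24179077148438, -3.249805450439453), (81.38357543945312, 107.4537582397461), 1.5393544435501099)
0.1 180 s [164.33349915 243.90999461] t [-56.33570441  48.09313214] z 0.11312529441813862
0.1155 585 s [172.92978624 232.70856869] t [-54.95232925  45.99691071] z 0.11985640792203511
75 47 z 118.1 grey 135.0
85 42 z 104.2 grey 160.0
95 36 z 104.4 grey 165.0
105 34 z 103.9 grey 165.0
115 36 z 104.5 grey 166.0
125 37 z 104.3 grey 166.0
135 44 z 103.9 grey 160.0
145 14 z 102.2 grey 156.0
side block 394 ((196.0191192626953, 3.676197052001953), (108.44799041748047, 74.42961883544922), 89.13590240478516)
0.1 70 s [159.57791429 173.50680081] t [-47.19381475  54.6232677 ] z 0.11215204144231761
0.1155 322 s [173.31993612 229.76089833] t [-48.40245635  54.95272785] z 0.11811439144399394
75 23 z 112.5 grey 92.0
85 22 z 102.2 grey 151.0
95 24 z 102.7 grey 161.5
105 29 z 102.4 grey 164.0
115 31 z 102.7 grey 164.0
125 31 z 102.3 grey 164.0
135 24 z 102.2 grey 166.5
145 14 z 100.5 grey 182.0
155 14 z 101.5 grey 114.5
```

Blade is flat on the plate, with its top about 2 mm above it. I slide it in 27 mm, 1 mm up.

```bash
python3 -m crank '[{"ax":0,"ay":0,"az":0,"dx":0,"dy":0,"dz":0.0012,"hand":255},{"ax":0,"ay":0,"az":0,"dx":-0.0025,"dy":0.008,"dz":0.0012,"hand":255},{"ax":0,"ay":0,"az":0,"dx":-0.005,"dy":0.016,"dz":0.0012,"hand":255},{"ax":0,"ay":0,"az":0,"dx":-0.0075,"dy":0.023,"dz":0.0012,"hand":255},{"ax":0,"ay":0,"az":0,"dx":-0.0085,"dy":0.027,"dz":0.0012,"hand":255},{"ax":0,"ay":0,"az":0,"dx":-0.0085,"dy":0.027,"dz":0.0012,"hand":255},{"ax":0,"ay":0,"az":0,"dx":-0.0085,"dy":0.027,"dz":0.0012,"hand":255}]'; python3 b.py | grep -v grey
```

```text
time: 8.55
tool_pos: [0.5995, -0.0309, 0.1632]
tcp_rot: [0.0, 0.588, 0.809, 0.0]
wrist_force: [0.6, -0.0, -1.0]
opening: 0.0154
finger_force: 108.1
[ 0.59949947 -0.03089422  0.16316243]
scene block 803 ((175.3736572265625, -3.2276535034179688), (82.71768188476562, 108.34458923339844), 0.3600238263607025)
0.1 182 s [135.90938039 215.7827293 ] t [-56.33266709  47.4603013 ] z 0.1130445616209429
0.1155 581 s [145.60303271 205.1459874 ] t [-55.23143274  46.49467924] z 0.12011704014720415
side block 397 ((170.95042419433594, 2.115497589111328), (110.5250473022461, 78.93795013427734), 88.412841796875)
0.1 70 s [132.07316555 145.50264376] t [-47.7830615   52.85821796] z 0.11202496581749666
0.1155 324 s [146.18137055 202.23474399] t [-48.75358781  55.78236434] z 0.1181192598313846
```

```bash
cat > plan.py <<'E'
import numpy as np
a=np.radians(107.9); ax=np.array([np.cos(a),np.sin(a)])
def tip(th):
    t=np.radians(th); c,s=np.cos(t),np.sin(t)
    p=np.array([60-60*c+6*s,60*s+6*c]) if th<26.565 else np.array([73.4-72*c,72*s])
    return p+1.5*np.array([-c,s])
def tcp(th):
    f=th/2*np.pi/180; p=tip(th) if th>=0 else np.array([-1.,3.2])
    if th<0:f=0
    return p+[-144*np.cos(f)+61*np.sin(f),144*np.sin(f)+61*np.cos(f)],np.degrees(f)
for call in([-1,0,4,8,12,16,20,24,28,32,36],[36,40,44,48,52,56,60,64,68,72,76],[76,79,82,85,88,91,94,97,100,103]):
    p0,f0=tcp(call[0])
    for th in call[1:]:
        p,f=tcp(th); d=(p-p0)/1000; w=f-f0
        print(th,f'ax {-.952*w:.1f} ay {-.307*w:.1f} dx {d[0]*ax[0]:.4f} dy {d[0]*ax[1]:.4f} dz {d[1]:.4f}')
    print()
E
python3 plan.py
```

```text
0 ax -0.0 ay -0.0 dx 0.0002 dy -0.0005 dz 0.0028
4 ax -1.9 ay -0.6 dx -0.0007 dy 0.0022 dz 0.0121
8 ax -3.8 ay -1.2 dx -0.0017 dy 0.0053 dz 0.0212
12 ax -5.7 ay -1.8 dx -0.0028 dy 0.0088 dz 0.0302
16 ax -7.6 ay -2.5 dx -0.0041 dy 0.0128 dz 0.0390
20 ax -9.5 ay -3.1 dx -0.0055 dy 0.0172 dz 0.0476
24 ax -11.4 ay -3.7 dx -0.0071 dy 0.0220 dz 0.0559
28 ax -13.3 ay -4.3 dx -0.0088 dy 0.0272 dz 0.0643
32 ax -15.2 ay -4.9 dx -0.0106 dy 0.0328 dz 0.0731
36 ax -17.1 ay -5.5 dx -0.0126 dy 0.0389 dz 0.0815

40 ax -1.9 ay -0.6 dx -0.0021 dy 0.0065 dz 0.0081
44 ax -3.8 ay -1.2 dx -0.0043 dy 0.0134 dz 0.0158
48 ax -5.7 ay -1.8 dx -0.0067 dy 0.0206 dz 0.0232
52 ax -7.6 ay -2.5 dx -0.0091 dy 0.0282 dz 0.0302
56 ax -9.5 ay -3.1 dx -0.0117 dy 0.0361 dz 0.0367
60 ax -11.4 ay -3.7 dx -0.0143 dy 0.0444 dz 0.0428
64 ax -13.3 ay -4.3 dx -0.0171 dy 0.0529 dz 0.0484
68 ax -15.2 ay -4.9 dx -0.0199 dy 0.0616 dz 0.0535
72 ax -17.1 ay -5.5 dx -0.0228 dy 0.0706 dz 0.0582
76 ax -19.0 ay -6.1 dx -0.0258 dy 0.0798 dz 0.0623

79 ax -1.4 ay -0.5 dx -0.0023 dy 0.0070 dz 0.0028
82 ax -2.9 ay -0.9 dx -0.0046 dy 0.0141 dz 0.0053
85 ax -4.3 ay -1.4 dx -0.0069 dy 0.0213 dz 0.0074
88 ax -5.7 ay -1.8 dx -0.0092 dy 0.0285 dz 0.0093
91 ax -7.1 ay -2.3 dx -0.0115 dy 0.0357 dz 0.0109
94 ax -8.6 ay -2.8 dx -0.0139 dy 0.0430 dz 0.0122
97 ax -10.0 ay -3.2 dx -0.0163 dy 0.0504 dz 0.0132
100 ax -11.4 ay -3.7 dx -0.0186 dy 0.0577 dz 0.0139
103 ax -12.9 ay -4.1 dx -0.0210 dy 0.0650 dz 0.0142
```

```bash
python3 -m crank '[{"ax":0,"ay":0,"az":0,"dx":0,"dy":0,"dz":0.003,"hand":255},{"ax":-1.9,"ay":-0.6,"az":0,"dx":-0.0007,"dy":0.0022,"dz":0.0121,"hand":255},{"ax":-3.8,"ay":-1.2,"az":0,"dx":-0.0017,"dy":0.0053,"dz":0.0212,"hand":255},{"ax":-5.7,"ay":-1.8,"az":0,"dx":-0.0028,"dy":0.0088,"dz":0.0302,"hand":255},{"ax":-7.6,"ay":-2.5,"az":0,"dx":-0.0041,"dy":0.0128,"dz":0.039,"hand":255},{"ax":-9.5,"ay":-3.1,"az":0,"dx":-0.0055,"dy":0.0172,"dz":0.0476,"hand":255},{"ax":-11.4,"ay":-3.7,"az":0,"dx":-0.0071,"dy":0.022,"dz":0.0559,"hand":255},{"ax":-13.3,"ay":-4.3,"az":0,"dx":-0.0088,"dy":0.0272,"dz":0.0643,"hand":255},{"ax":-15.2,"ay":-4.9,"az":0,"dx":-0.0106,"dy":0.0328,"dz":0.0731,"hand":255},{"ax":-17.1,"ay":-5.5,"az":0,"dx":-0.0126,"dy":0.0389,"dz":0.0815,"hand":255}]'
cat > t.py <<'E'
from h import *
a=np.radians(107.9); ax=np.array([np.cos(a),np.sin(a)]); lt=np.array([-ax[1],ax[0]])
o=env.observe(); print(o['time'],o['tool_pos'],o['wrist_force'])
for n in('scene','side'):
    snap(n); p,W=cloud(n); q=p.astype(int); r,g,b=q[...,0],q[...,1],q[...,2]
    D=W[...,:2]-[.518,.172]; s=D@ax*1000; t=D@lt*1000; z=W[...,2]*1000
    bl=(b>r*1.6)&(b>50)&(z>95)&(z<230)&(abs(s)<130)&(abs(t)<100)
    k,l,st,ct=cv2.connectedComponentsWithStats(bl.astype(np.uint8)); bl=l==1+np.argmax(st[1:,4])
    X=np.c_[s[bl],t[bl],z[bl]]; c=np.median(X,0)
    print(n,bl.sum(),'s',np.round(np.percentile(X[:,0],[2,50,98])),'t',np.round(np.percentile(X[:,1],[2,50,98])),'z',np.round(np.percentile(X[:,2],[2,50,98])),'normal',np.round(np.linalg.svd(X-X.mean(0),full_matrices=False)[2][2],2))
E
python3 t.py
```

```text
time: 9.65
tool_pos: [0.5869, 0.0078, 0.2453]
tcp_rot: [0.127, 0.581, 0.799, -0.093]
wrist_force: [-0.5, -0.3, -2.1]
opening: 0.0154
finger_force: 107.9
9.65 [0.58686691 0.00782236 0.24525493] [-0.48565817 -0.28464791 -2.05460003]
scene 1048 s [-65. -29.   0.] t [-71. -26.  33.] z [108. 132. 151.] normal [ 0.55 -0.02  0.84]
side 49 s [-68. -65. -53.] t [-53. -13.  35.] z [144. 149. 152.] normal [ 0.34 -0.    0.94]
```

The block is tilted about 34° on the blade and tracks the plan. I continue.

```bash
python3 -m crank '[{"ax":-1.9,"ay":-0.6,"az":0,"dx":-0.0021,"dy":0.0065,"dz":0.0081,"hand":255},{"ax":-3.8,"ay":-1.2,"az":0,"dx":-0.0043,"dy":0.0134,"dz":0.0158,"hand":255},{"ax":-5.7,"ay":-1.8,"az":0,"dx":-0.0067,"dy":0.0206,"dz":0.0232,"hand":255},{"ax":-7.6,"ay":-2.5,"az":0,"dx":-0.0091,"dy":0.0282,"dz":0.0302,"hand":255},{"ax":-9.5,"ay":-3.1,"az":0,"dx":-0.0117,"dy":0.0361,"dz":0.0367,"hand":255},{"ax":-11.4,"ay":-3.7,"az":0,"dx":-0.0143,"dy":0.0444,"dz":0.0428,"hand":255},{"ax":-13.3,"ay":-4.3,"az":0,"dx":-0.0171,"dy":0.0529,"dz":0.0484,"hand":255},{"ax":-15.2,"ay":-4.9,"az":0,"dx":-0.0199,"dy":0.0616,"dz":0.0535,"hand":255}]'; python3 t.py
```

```text
time: 10.55
tool_pos: [0.5671, 0.0692, 0.2982]
tcp_rot: [0.236, 0.562, 0.774, -0.172]
wrist_force: [0.4, -0.7, -1.5]
opening: 0.0154
finger_force: 108.3
10.55 [0.56706435 0.06924124 0.29820181] [ 0.44835224 -0.69654575 -1.46670961]
scene 995 s [-28.  -9.   4.] t [-71. -26.  33.] z [109. 149. 180.] normal [ 0.91 -0.02  0.41]
side 5 s [-28. -27. -25.] t [26. 31. 39.] z [178. 179. 180.] normal [-0.04  0.09  0.99]
```

```bash
python3 -m crank '[{"ax":-1.9,"ay":-0.6,"az":0,"dx":-0.0029,"dy":0.009,"dz":0.0047,"hand":255},{"ax":-3.8,"ay":-1.2,"az":0,"dx":-0.0059,"dy":0.0182,"dz":0.0088,"hand":255},{"ax":-5.2,"ay":-1.7,"az":0,"dx":-0.0082,"dy":0.0252,"dz":0.0116,"hand":255},{"ax":-6.7,"ay":-2.1,"az":0,"dx":-0.0105,"dy":0.0323,"dz":0.0141,"hand":255},{"ax":-7.4,"ay":-2.4,"az":0,"dx":-0.0117,"dy":0.0359,"dz":0.0152,"hand":255},{"ax":-8.1,"ay":-2.6,"az":0,"dx":-0.0128,"dy":0.0395,"dz":0.0162,"hand":255},{"ax":-8.8,"ay":-2.8,"az":0,"dx":-0.014,"dy":0.0431,"dz":0.0172,"hand":255},{"ax":-9.5,"ay":-3.1,"az":0,"dx":-0.0151,"dy":0.0467,"dz":0.0181,"hand":255}]'; python3 t.py
```

```text
time: 11.45
tool_pos: [0.5519, 0.1161, 0.3162]
tcp_rot: [0.302, 0.545, 0.75, -0.221]
wrist_force: [0.1, -0.2, -0.5]
opening: 0.0152
finger_force: 108.3
11.45 [0.55185013 0.11605878 0.31619342] [ 0.1237936  -0.19876726 -0.51537038]
scene 778 s [-2. 10. 12.] t [-71. -29.  33.] z [115. 154. 186.] normal [ 1.   -0.04  0.06]Traceback (most recent call last):
  File "t.py", line 8, in <module>
    k,l,st,ct=cv2.connectedComponentsWithStats(bl.astype(np.uint8)); bl=l==1+np.argmax(st[1:,4])
                                                                             ~~~~~~~~~^^^^^^^^^^
    return _wrapfunc(a, 'argmax', axis=axis, out=out, **kwds)
    return bound(*args, **kwds)
ValueError: attempt to get argmax of an empty sequence
```

```bash
python3 -m crank '[{"ax":-0.7,"ay":-0.2,"az":0,"dx":-0.0012,"dy":0.0036,"dz":0.0008,"hand":255},{"ax":-1.4,"ay":-0.5,"az":0,"dx":-0.0023,"dy":0.0072,"dz":0.0014,"hand":255},{"ax":-2.1,"ay":-0.7,"az":0,"dx":-0.0035,"dy":0.0108,"dz":0.002,"hand":255},{"ax":-2.9,"ay":-0.9,"az":0,"dx":-0.0047,"dy":0.0145,"dz":0.0025,"hand":255},{"ax":-3.6,"ay":-1.1,"az":0,"dx":-0.0059,"dy":0.0182,"dz":0.003,"hand":255},{"ax":-4.3,"ay":-1.4,"az":0,"dx":-0.0071,"dy":0.0219,"dz":0.0033,"hand":255},{"ax":-4.3,"ay":-1.4,"az":0,"dx":-0.0071,"dy":0.0219,"dz":0.0033,"hand":255},{"ax":-4.3,"ay":-1.4,"az":0,"dx":-0.0071,"dy":0.0219,"dz":0.0033,"hand":255}]'; python3 t.py 2>&1 | grep -v '^ '
```

```text
time: 12.35
tool_pos: [0.5448, 0.1383, 0.3194]
tcp_rot: [0.332, 0.536, 0.738, -0.242]
wrist_force: [0.0, 0.5, 1.8]
opening: 0.0154
finger_force: 108.5
12.35 [0.54478215 0.13827223 0.31939417] [0.01789241 0.51619877 1.79542565]
scene 604 s [ 5. 20. 25.] t [-71. -32.  32.] z [119. 157. 185.] normal [-0.99  0.04  0.14]
Traceback (most recent call last):
ValueError: attempt to get argmax of an empty sequence
```

```bash
python3 -m crank '[{"ax":-0.7,"ay":-0.2,"az":0,"dx":-0.001,"dy":0.004,"dz":0,"hand":255},{"ax":-1.4,"ay":-0.5,"az":0,"dx":-0.002,"dy":0.007,"dz":0,"hand":255},{"ax":-1.4,"ay":-0.5,"az":0,"dx":-0.002,"dy":0.007,"dz":0,"hand":255},{"ax":-1.4,"ay":-0.5,"az":0,"dx":-0.002,"dy":0.007,"dz":0,"hand":255}]'; python3 t.py 2>&1 | grep -v '^ '
python3 - <<'E'
from h import *
a,_=cloud('scene'); b,_=cloud('side')
cv2.imwrite('pics/c8.png',np.vstack([cv2.resize(a[140:290,260:460][...,::-1],(400,300),interpolation=2),cv2.resize(b[110:260,220:420][...,::-1],(400,300),interpolation=2)]))
E
```

```text
time: 12.85
tool_pos: [0.5428, 0.1454, 0.3193]
tcp_rot: [0.341, 0.533, 0.733, -0.248]
wrist_force: [-0.5, -0.3, 1.5]
opening: 0.0151
finger_force: 108.5
12.85 [0.54276185 0.14538745 0.31928658] [-0.50264642 -0.26695719  1.45567486]
scene 549 s [ 6. 25. 30.] t [-71. -33.  31.] z [119. 158. 183.] normal [-0.98  0.04  0.21]
Traceback (most recent call last):
ValueError: attempt to get argmax of an empty sequence
```

The lifter feels 3 N upward, so the tip is a little low and pins the leaning block (about 102°) by friction. I raise the tip to let it go over.

```bash
python3 -m crank '[{"ax":0,"ay":0,"az":0,"dx":0,"dy":0,"dz":0.003,"hand":255},{"ax":0,"ay":0,"az":0,"dx":0,"dy":0,"dz":0.006,"hand":255},{"ax":0,"ay":0,"az":0,"dx":0,"dy":0,"dz":0.012,"hand":255},{"ax":0,"ay":0,"az":0,"dx":0,"dy":0,"dz":0.02,"hand":255},{"ax":0,"ay":0,"az":0,"dx":0,"dy":0,"dz":0.02,"hand":255},{"ax":0,"ay":0,"az":0,"dx":0,"dy":0,"dz":0.02,"hand":255},{"ax":0,"ay":0,"az":0,"dx":0,"dy":0,"dz":0.02,"hand":255}]'; sed -i 's/^    k,l/    if bl.sum()<3: continue\n    k,l/' t.py; python3 t.py
```

```text
time: 13.65
tool_pos: [0.5428, 0.1451, 0.3393]
tcp_rot: [0.341, 0.533, 0.733, -0.248]
wrist_force: [0.5, -0.5, -1.8]
opening: 0.0153
finger_force: 108.3
13.65 [0.54277945 0.14511569 0.33930654] [ 0.48479344 -0.52378046 -1.79937225]
scene 656 s [16. 64. 94.] t [-71. -37.  28.] z [106. 118. 122.] normal [ 0.04 -0.04  1.  ]
side 3 s [74. 80. 82.] t [ 8. 10. 13.] z [117. 117. 118.] normal [-0.07  0.01 -1.  ]
```

The block lies flat at s 16..94, inside the plate. I retreat and level the lifter.

```bash
python3 -m crank '[{"ax":6,"ay":1.9,"az":0,"dx":0.009,"dy":-0.028,"dz":0.005,"hand":255},{"ax":12,"ay":3.9,"az":0,"dx":0.018,"dy":-0.056,"dz":0.005,"hand":255},{"ax":18,"ay":5.8,"az":0,"dx":0.027,"dy":-0.085,"dz":0.005,"hand":255},{"ax":24,"ay":7.8,"az":0,"dx":0.036,"dy":-0.113,"dz":0,"hand":255},{"ax":30,"ay":9.7,"az":0,"dx":0.045,"dy":-0.141,"dz":0,"hand":255},{"ax":36,"ay":11.7,"az":0,"dx":0.054,"dy":-0.17,"dz":-0.02,"hand":255},{"ax":42,"ay":13.6,"az":0,"dx":0.063,"dy":-0.2,"dz":-0.04,"hand":255},{"ax":47.5,"ay":15.4,"az":0,"dx":0.072,"dy":-0.238,"dz":-0.06,"hand":255},{"ax":47.5,"ay":15.4,"az":0,"dx":0.072,"dy":-0.238,"dz":-0.08,"hand":255},{"ax":47.5,"ay":15.4,"az":0,"dx":0.072,"dy":-0.238,"dz":-0.08,"hand":255}]'; python3 w.py; python3 t.py
```

```text
time: 14.75
tool_pos: [0.6136, -0.0949, 0.2562]
tcp_rot: [-0.002, 0.589, 0.808, -0.001]
wrist_force: [0.6, 1.2, -1.5]
opening: 0.0154
finger_force: 108.3
[ 0.61360118 -0.09485586  0.25617941] 14.75 [ 0.57702311  1.19771822 -1.52009035]
tool x dir 107.77136725317575
blade 9088 x 81.97962854101924 [ 83.58770345 142.82452494] 143.82257255186002 y [-29.6343793   29.12406631] z -60.33138042714216
plane [-2.40148521e-02  4.43812862e-03 -5.74542338e+01]
14.8 [ 0.61395878 -0.09330336  0.25845487] [ 0.27631719 -0.29910514 -0.84445394]
scene 661 s [16. 64. 95.] t [-71. -36.  26.] z [107. 118. 122.] normal [ 0.04 -0.03  1.  ]
side 57 s [11. 17. 24.] t [-59.  -9.  39.] z [111. 112. 115.] normal [0.12 0.   0.99]
```

```bash
python3 -m crank '[{"ax":0,"ay":0,"az":-8,"dx":-0.015,"dy":-0.03,"dz":-0.01,"hand":255},{"ax":0,"ay":0,"az":-16,"dx":-0.03,"dy":-0.06,"dz":-0.02,"hand":255},{"ax":0,"ay":0,"az":-24,"dx":-0.045,"dy":-0.09,"dz":-0.03,"hand":255},{"ax":0,"ay":0,"az":-32,"dx":-0.06,"dy":-0.12,"dz":-0.04,"hand":255},{"ax":0,"ay":0,"az":-40,"dx":-0.075,"dy":-0.15,"dz":-0.05,"hand":255},{"ax":0,"ay":0,"az":-48,"dx":-0.09,"dy":-0.18,"dz":-0.06,"hand":255},{"ax":0,"ay":0,"az":-56,"dx":-0.1,"dy":-0.209,"dz":-0.06,"hand":255},{"ax":0,"ay":0,"az":-56,"dx":-0.1,"dy":-0.209,"dz":-0.065,"hand":255},{"ax":0,"ay":0,"az":-56,"dx":-0.1,"dy":-0.209,"dz":-0.065,"hand":255}]'; python3 -c "
from h import *
o=env.observe();print(o['tool_pos'],o['tcp_rot'])"
```

```text
time: 15.8
tool_pos: [0.5154, -0.3012, 0.1955]
tcp_rot: [0.0, 0.898, 0.439, 0.0]
wrist_force: [-0.6, 0.4, -1.2]
opening: 0.0155
finger_force: 108.4
[ 0.5153513  -0.3011584   0.19548229] [4.41371477e-04 8.98481516e-01 4.39011038e-01 2.80741179e-04]
```

```bash
python3 -m crank '[{"ax":0,"ay":0,"az":0,"dx":-0.0003,"dy":-0.001,"dz":-0.03,"hand":255},{"ax":0,"ay":0,"az":0,"dx":-0.0003,"dy":-0.001,"dz":-0.06,"hand":255},{"ax":0,"ay":0,"az":0,"dx":-0.0003,"dy":-0.001,"dz":-0.085,"hand":255},{"ax":0,"ay":0,"az":0,"dx":-0.0003,"dy":-0.001,"dz":-0.105,"hand":255},{"ax":0,"ay":0,"az":0,"dx":-0.0003,"dy":-0.001,"dz":-0.12,"hand":255},{"ax":0,"ay":0,"az":0,"dx":-0.0003,"dy":-0.001,"dz":-0.127,"hand":255},{"ax":0,"ay":0,"az":0,"dx":-0.0003,"dy":-0.001,"dz":-0.1295,"hand":255},{"ax":0,"ay":0,"az":0,"dx":-0.0003,"dy":-0.001,"dz":-0.1295,"hand":255}]'
```

```text
time: 16.6
tool_pos: [0.5152, -0.3024, 0.0658]
tcp_rot: [0.0, 0.899, 0.439, 0.0]
wrist_force: [0.1, -0.3, -1.3]
opening: 0.0153
finger_force: 108.4
```

Within 1 mm of the rest. I lower, release and rise.

```bash
python3 -m crank '[{"ax":0,"ay":0,"az":0,"dx":0,"dy":0,"dz":-0.0012,"hand":255},{"ax":0,"ay":0,"az":0,"dx":0,"dy":0,"dz":-0.0012,"hand":160},{"ax":0,"ay":0,"az":0,"dx":0,"dy":0,"dz":-0.0012,"hand":60},{"ax":0,"ay":0,"az":0,"dx":0,"dy":0,"dz":-0.0012,"hand":0},{"ax":0,"ay":0,"az":0,"dx":0,"dy":0,"dz":-0.0012,"hand":0},{"ax":0,"ay":0,"az":0,"dx":0,"dy":0,"dz":-0.0012,"hand":0}]' && python3 -m crank '[{"ax":0,"ay":0,"az":0,"dx":0,"dy":0,"dz":0.02,"hand":0},{"ax":0,"ay":0,"az":0,"dx":0,"dy":0,"dz":0.05,"hand":0},{"ax":0,"ay":0,"az":0,"dx":0,"dy":0,"dz":0.09,"hand":0},{"ax":0,"ay":0,"az":0,"dx":0,"dy":0,"dz":0.113,"hand":0},{"ax":0,"ay":0,"az":0,"dx":0,"dy":0,"dz":0.113,"hand":0},{"ax":0,"ay":0,"az":0,"dx":0,"dy":0,"dz":0.113,"hand":0}]'; python3 red.py; python3 t.py
python3 - <<'E'
from h import *
w,_=cloud('wrist'); a,_=cloud('scene')
cv2.imwrite('pics/end.png',np.vstack([cv2.resize(w[...,::-1],(480,300)),cv2.resize(a[130:290,230:486][...,::-1],(480,300),interpolation=2)]))
E
```

```text
time: 17.2
tool_pos: [0.5145, -0.3029, 0.0639]
tcp_rot: [-0.0, 0.899, 0.438, -0.0]
wrist_force: [0.4, -0.2, 0.5]
opening: 0.0848
finger_force: 0.0
time: 17.8
tool_pos: [0.5146, -0.303, 0.1768]
tcp_rot: [0.0, 0.899, 0.438, 0.0]
wrist_force: [0.2, 0.0, -0.6]
opening: 0.0853
finger_force: 0.0
[ 0.51423021 -0.30274875  0.17603369] 17.85
2191 ((514.7424926757812, -303.2976989746094), (108.59990692138672, 20.090253829956055), 52.23976516723633) [70.51080654 72.26806626 73.46061574]
slope [-3.91488204e-02  2.98502452e-02  7.21933832e+01]
17.85 [ 0.51423021 -0.30274875  0.17603369] [-0.47334666 -0.41662039 -0.5196356 ]
scene 661 s [16. 64. 95.] t [-71. -36.  26.] z [107. 118. 122.] normal [ 0.04 -0.04  1.  ]
side 56 s [12. 17. 23.] t [-58.  -8.  37.] z [110. 112. 114.] normal [-0.09  0.   -1.  ]
```

View pics/end.png

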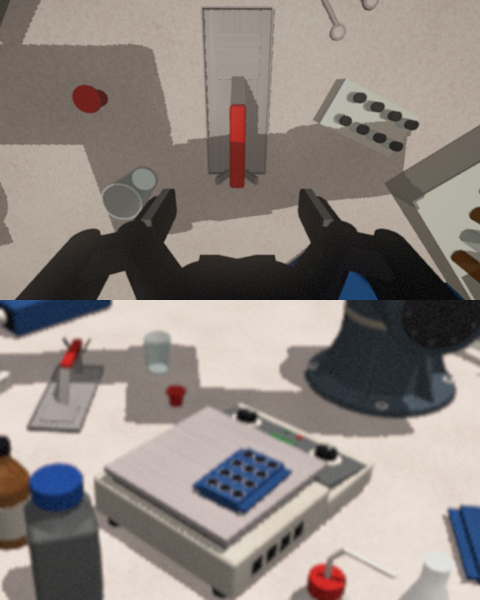

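The picture shows the block with its wells up on the plate at (242,478), and the lifter in its fork at (237,145). The bystanders are in place. I hand the job in.

```bash
python3 -c "
from h import *
print(env.close_job())"
```

```text
the job is handed in; nothing more can be done
None
```

The job is handed in (no verdict was returned): the block lies flat, wells up, on the hotplate's +y half with its centre about 54 mm from the middle, and the lifter is back in its rest within about 1 mm; the first grip closed on top of the handle and nudged it, but the lifter settled back and the second grip held.

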